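Poured or empty: sort foil-wrapped culture flasks by their weight

ROBOT

A 6-joint arm with a two-finger parallel gripper is mounted at the origin on the work surface. World frame = base frame: x ahead of the robot, y to its left, z up, the work surface at z = 0. Lengths are in mm, angles in degrees, forces in N, time in s.
With the tool pointing down it reaches from about 350 to 800 mm from the base axis. Payload 7.3 kg.
Tool frame: the origin (TCP) lies on the centre line of the jaws, within the pads' length; the fingertips stand 8 mm ahead of it and the grasp point (between the pads) lies 11 mm behind it (arm.tip_extent is the distance from the TCP to the fingertips, in mm); z points along the fingers, y is the direction in which the jaws open and shut (so a half turn about z gives the same grasp; the last joint's range is limited). The gripper opens to 85 mm and grips with 20 to 120 N. Pads are 22 mm wide; open, the fingers measure 114 mm over their backs; the gripper's body (76 mm by 85 mm) begins 54 mm behind the grasp point. The pads swing forward as they close: fully open they stand 13 mm farther back than shut.
Start: joints at [67.953, 19.595, 87.324, -0, 73.075, -8.365], TCP at [124.165, 510.124, 239.322] pointing down, gripper open.
Joint ranges: [-145.02, 145.02], [-44.19, 115.74], [2.07, 154.8], [-57.11, 237.11], [16.16, 152.29], [-177.93, 177.93]. Speed limits (degrees/s): [147.25, 147.25, 180, 180, 180, 180].

INTERFACE

Orientations are given as [roll, pitch, yaw] about the fixed x, y, z axes, in that order (R = Rz(yaw) Ry(pitch) Rx(roll)).
In Python, from bench import arm, cams gives the robot as it stands.
- The arm moves only by the tool jog_arm, never from a script. Its argument "steps" is a list that holds one entry, the list of rows, each a list of 7 numbers: the shift along the tool's x, y, z in mm, then the turn, a rotation vector about the tool's x, y, z in rad, then the closure, from -1 (fully open) to 1 (shut). A call has 1 to 8 rows; each row shifts and turns the commanded pose from where the row before left it, along the tool's axes as they then stand; what a row does not reach is not made up. A row lasts 1/10 s, in which the tool goes at most 50 mm and 8.59 degrees, less where a joint would pass 70% of its speed; a pose out of reach is approached as far as the arm can. A call is refused whole if a number of a shift passes 50 or a number of a turn 0.15, either way. A call with a gripper value outside its range is refused whole. The fingers move at their own pace and stop on an object; the grip force is fixed at half the most. Time passes only in rows, so rows that do not move let the fingers close. It gives the time, the measured TCP pose, the force and the opening at its end, in the units of the state.
- arm.sense(): the state, without advancing time (a new reading comes with each control period).
- cams.get_image(name): name is "scene" or "top" or "wrist"; returns (picture, depth): 384x512x3 uint8, red, green, blue; 384x512 float32, mm along the optical axis (not along the pixel's ray), 0 where there is no reading.
- cams.camera_model(name): a dict with "mtx" (3x3 intrinsics, pixels), "world_to_cam" (4x4, takes a point from world to camera coordinates). Camera axes: x right, y up, looking along -z (the intrinsics and any distortion apply to the point x, -y, -z); pixel columns grow to the right and rows downward; lengths in mm; the calibration is good to about 2 mm. A picture is of the moment at which its call begins: read the wrist's pose just before it. camera_model takes no time and is no camera call; for the wrist camera it gives the pose at the moment of the call.
- arm.hand_in(): hands the job in, once; it reports no verdict.
The state is a dict: "t": time; "q": joint angles; "dq": joint speeds; "joint_efforts": joint torques, N m; "tool_pos": TCP position; "tcp_rot": TCP orientation; "ft_force": force on the tool from outside, world axes, zero at the start; "moment": the same for the moment, N m; "grip_width": finger opening in mm.
Only numpy, scipy, OpenCV 4.12 (cv2) and the standard library are available. Lean on these libraries where they do the work, as an engineer would, in place of code of your own. Each camera call takes 0.05 s, during which the arm holds its last target.

TASK

Three foil-wrapped flasks for dark cultures stand on the bench: some are poured with set agar medium, others are still empty, and the foil hides which, so lift each one and feel its weight. Stand every heavy, poured flask upright in the shallow steel tray for the growth racks, and every light, empty one upright in the deep grey tub that goes back for pouring. Set the flasks down gently on the bottom of tray or tub, and leave everything else on the bench where it is.

Things in the scene. Friction and masses are not known exactly. Their poses are not given: they have to be found in the camera images.
- flask_1_center (a point): one of three identical-looking conical flasks wrapped in foil; this point is on its axis, 75 mm above its underside, z up. 150 mm tall; 90 mm across at the bottom, 37 mm at the neck 105 mm up, then a firm round cap 42 mm across from 108 to 150 mm up, good to grip. Empty about 170 g, poured about 400 g, each to within 50 g; the name's number does not tell which
- flask_2_center (a point): one of three identical-looking conical flasks wrapped in foil; this point is on its axis, 75 mm above its underside, z up. 150 mm tall; 90 mm across at the bottom, 37 mm at the neck 105 mm up, then a firm round cap 42 mm across from 108 to 150 mm up, good to grip. Empty about 170 g, poured about 400 g, each to within 50 g; the name's number does not tell which
- flask_3_center (a point): one of three identical-looking conical flasks wrapped in foil; this point is on its axis, 75 mm above its underside, z up. 150 mm tall; 90 mm across at the bottom, 37 mm at the neck 105 mm up, then a firm round cap 42 mm across from 108 to 150 mm up, good to grip. Empty about 170 g, poured about 400 g, each to within 50 g; the name's number does not tell which
- tray: shallow stainless-steel tray fixed on the bench, 280 mm along its x, 190 mm along its y, rim 25 mm high, walls and floor 3 mm thick; origin at the centre of its underside. Room for two flasks side by side along its x
- tub: deep grey plastic tub fixed on the bench, 280 mm along its x, 190 mm along its y, open top, walls 85 mm high, walls and floor 4 mm thick; origin at the centre of its underside. Room for two flasks side by side along its x. Tray and tub stand one at each side of the flasks, either way round
- culture_flask: clear glass conical flask with a green culture in it and a small foil cap, 86 mm across, 127 mm tall; a bystander; origin at the centre of its underside
- petri_dishes: stack of three closed glass Petri dishes, 95 mm across, 54 mm tall; a bystander; origin at the centre of its underside
- forceps: steel forceps lying flat on the bench, 147 mm long, 12 mm high; a bystander; origin at the centre of its underside (half-way along)
- reagent_bottle: brown glass bottle with a black cap, 72 mm across, 140 mm tall; a bystander; origin at the centre of its underside
Mind the look-alikes: they are no part of the job. Leave any purple look-alike of the part that bears flask_1_center alone.

How it is judged:
By the outcome, as a careful person would: the job done as asked, in the order asked, and still so for the second after the job is handed in, with the robot touching nothing.
It also fails if it takes over 72 s, if anything falls off the work surface, if the arm or the gripper's body presses on something with over 40 N, if the wrist force passes 120 N, or if a joint passes its speed limit or range.

## Working session

There is one attempt and no reset: what is moved stays moved. The work goes in short steps, Python scripts to look and compute and a tool call to move; the robot and the scene stay as the last step left them, time stands still between calls to the robot, and variables do not carry over. Pictures are saved under pics/ and viewed, and the job is handed in when it is done.

Besides the shell and the picture viewer there is one more tool, called after "Emit:" as name(argument=value, ...) on one line, values as JSON. jog_arm: Moves the arm, as the interface text tells. Its arguments: {"type":"object","properties":{"steps":{"type":"array"}},"required":["steps"]}

```bash
ls; mkdir -p pics; python3 - <<'E'
from bench import arm,cams
import cv2,numpy as np
for n in("scene","top"):
    p,d=cams.get_image(n); m=cams.camera_model(n)
    cv2.imwrite(f"pics/{n}0.png",p[:,:,::-1]); np.savez(f"{n}0.npz",p=p,d=d,K=m["mtx"],T=m["world_to_cam"])
    print(n,m)
print(arm.sense())
E
```

```text
pics
scene {'mtx': array([[355.95156235,   0.        , 258.62270949],
       [  0.        , 355.95156235, 188.7755897 ],
       [  0.        ,   0.        ,   1.        ]]), 'world_to_cam': array([[ 8.47555095e-01,  5.30492442e-01, -1.51039767e-02,
        -4.65257875e+02],
       [-4.34185218e-01,  7.09491156e-01,  5.55072515e-01,
         1.84296896e+02],
       [ 3.05177912e-01, -4.63896614e-01,  8.31664820e-01,
        -1.03997928e+03],
       [ 0.00000000e+00,  0.00000000e+00,  0.00000000e+00,
         1.00000000e+00]])}
top {'mtx': array([[428.26523822,   0.        , 256.86038196],
       [  0.        , 428.26523822, 197.04790063],
       [  0.        ,   0.        ,   1.        ]]), 'world_to_cam': array([[-1.25004213e-01, -9.92149528e-01, -3.64149011e-03,
         6.77738750e+01],
       [ 9.71705941e-01, -1.23168159e-01,  2.01537015e-01,
        -5.55824001e+02],
       [-2.00403370e-01,  2.16545183e-02,  9.79474130e-01,
        -9.26673870e+02],
       [ 0.00000000e+00,  0.00000000e+00,  0.00000000e+00,
         1.00000000e+00]])}
{'t': 0.1, 'q': array([ 6.79522943e+01,  1.96316481e+01,  8.73713011e+01,  1.13623403e-03,
        7.30747289e+01, -8.36394498e+00]), 'dq': array([ 0.05383683, -0.17301382, -0.15711956, -0.02673217,  0.0218771 ,
       -0.14558568]), 'joint_efforts': array([ 1.68345374e-03, -4.34452772e+01, -2.46494329e+01, -1.75379032e-04,
        4.66616926e-03,  4.12811085e-05]), 'tool_pos': array([124.02737326, 509.78751148, 238.70544049]), 'tcp_rot': array([-1.79923306e+02, -1.23741077e-02,  1.66315899e+02]), 'ft_force': array([ 0.64722072, -0.31162588,  0.58039876]), 'moment': array([0.00232756, 0.00760364, 0.00012723]), 'grip_width': 85.44002746039122}
```

View pics/scene0.png

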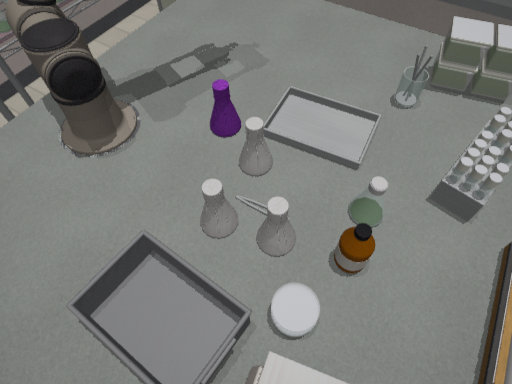

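View pics/top0.png

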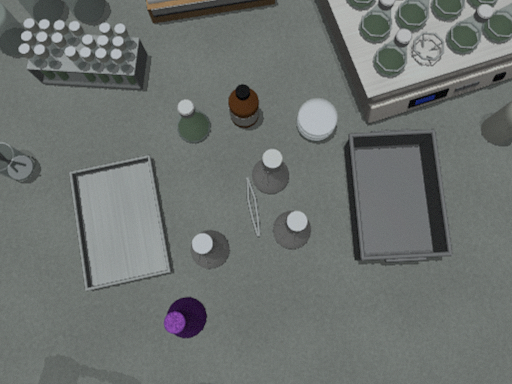

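The top view shows three foil flasks, with caps at about (203,244), (297,221) and (272,158). The purple look-alike at (175,322) is to be left alone. The tray is at (120,222), the tub at (400,195), and the forceps lie between the flasks at (253,207).

```bash
cat > h.py <<'E'
import numpy as np,cv2
def cloud(n):
    f=np.load(n); d=f["d"]; K=f["K"]; T=f["T"]
    v,u=np.mgrid[:d.shape[0],:d.shape[1]]
    c=np.stack([(u-K[0,2])*d/K[0,0],-(v-K[1,2])*d/K[1,1],-d],-1)
    w=(c-T[:3,3])@T[:3,:3]
    w[d==0]=np.nan
    return w,f["p"]
E
python3 - <<'E'
from h import *
from scipy.optimize import least_squares
W={n:cloud(n+"0.npz")[0] for n in("top","scene")}
w=W["top"]
def circ(P):
    r=least_squares(lambda x:np.hypot(P[:,0]-x[0],P[:,1]-x[1])-x[2],[*P[:,:2].mean(0),21]); return r.x,np.abs(r.fun).max()
for nm,(u,v) in dict(A=(203,244),B=(297,221),C=(272,158),purple=(175,322),reag=(243,92),cult=(186,107)).items():
    q=w[v-14:v+15,u-14:u+15].reshape(-1,3); zt=np.nanpercentile(q[:,2],[50,98]); k=q[q[:,2]>zt[1]-8]
    c=k[:,:2].mean(0); print(nm,zt.round(),"captop mean",k.mean(0).round(1),"ext",(np.ptp(k,0)).round(0))
    for n in W:
        P=W[n].reshape(-1,3); P=P[np.isfinite(P).all(1)]
        P=P[np.hypot(*(P[:,:2]-c).T)<60]
        cap=P[P[:,2]>zt[1]-8]; lo=P[(P[:,2]>3)&(P[:,2]<15)]
        print("  ",n,"cap minmax mid",((cap.max(0)+cap.min(0))/2).round(1),len(cap),"z",np.median(cap[:,2]).round(1))
for nm,(a,b,c,d,lo,hi) in dict(tray=(65,150,175,295,12,40),tub=(340,120,460,270,60,100)).items():
    q=w[b:d,a:c].reshape(-1,3); k=q[(q[:,2]>lo)&(q[:,2]<hi)]
    r=cv2.minAreaRect(k[:,:2].astype(np.float32)); print(nm,r,np.percentile(k[:,2],[5,50,95]))
    f=q[(q[:,2]<lo)]; print(" floor z",w[(b+d)//2,(a+c)//2])
for n,(u,v) in dict(forcepsa=(248,180),forcepsb=(259,233),petri=(317,119)).items(): print(n,w[v,u].round())
print(w[330,330],W["scene"][290,30])
E
```

```text
A [ 92. 153.] captop mean [459.  122.7 150. ] ext [42. 41. 10.]
   top cap minmax mid [458.9 122.5 149.7] 345 z 150.0
   scene cap minmax mid [461.8 122.3 148.3] 209 z 149.4
B [ 92. 153.] captop mean [480.5 -74.  150.1] ext [42. 41.  9.]
   top cap minmax mid [480.7 -73.8 150. ] 339 z 150.0
   scene cap minmax mid [483.8 -74.4 148.7] 292 z 149.3
C [ 90. 152.] captop mean [618.6 -41.5 150. ] ext [42. 41.  9.]
   top cap minmax mid [619.5 -41.4 150.1] 313 z 150.1
   scene cap minmax mid [622.2 -42.  148.3] 331 z 149.4
purple [129. 152.] captop mean [312.6 191.6 150. ] ext [42. 41. 10.]
   top cap minmax mid [313.2 191.4 149.6] 386 z 150.1
   scene cap minmax mid [314.8 191.6 148.3] 170 z 149.4
reag [100. 142.] captop mean [783.5   2.6 139.9] ext [32. 32. 11.]
   top cap minmax mid [784.4   2.4 139.7] 169 z 139.9
   scene cap minmax mid [787.3   1.5 138. ] 217 z 139.3
cult [ 40. 129.] captop mean [767.9 132.4 126.5] ext [38. 37.  9.]
   top cap minmax mid [768.3 132.7 126.1] 224 z 126.4
   scene cap minmax mid [771.6 131.9 125.3] 219 z 126.1
tray ((550.997802734375, 327.392822265625), (287.48870849609375, 198.9481964111328), 5.305279731750488) [14.78106414 27.02927914 30.62647934]
 floor z [551.13014242 328.89588312   5.44040786]
tub ((524.0216674804688, -315.98077392578125), (200.92445373535156, 301.6788635253906), 85.79275512695312) [63.95421302 85.86668958 89.91409795]
 floor z [ 531.86037179 -347.42029975    5.80868982]
forcepsa [616.  13.   4.]
forcepsb [483.   2.   5.]
petri [ 733. -170.   50.]
[ 2.42904182e+02 -1.30708240e+02 -2.24513271e-01] [ 232.60115987 -426.90678564    1.06782272]
```

```bash
python3 - <<'E'
import cv2
a=cv2.imread("pics/top0.png")[130:350,140:350]
cv2.imwrite("pics/crop0.png",cv2.resize(a,None,fx=2.7,fy=2.7,interpolation=cv2.INTER_CUBIC))
E
```

```text
(no output)
```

View pics/crop0.png

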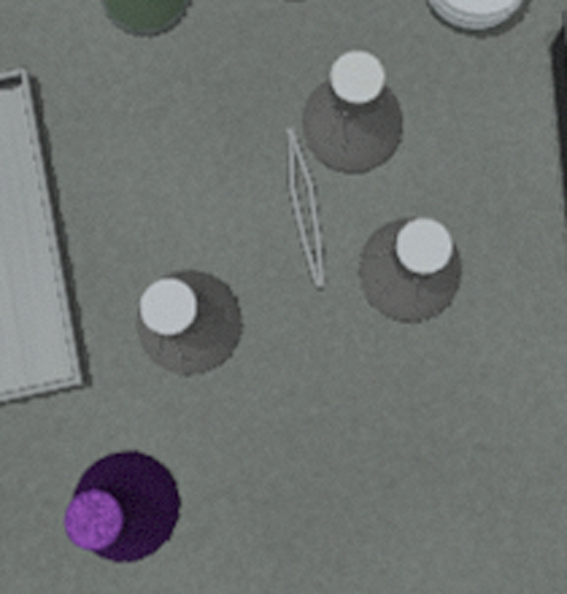

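The crop confirms the three white-capped grey foil flasks. The purple one lies at the lower left and stays untouched. Next I refine the tub and tray poses.

```bash
python3 - <<'E'
from h import *
for n in("top","scene"):
    w,_=cloud(n+"0.npz"); q=w.reshape(-1,3); q=q[np.isfinite(q).all(1)]
    for nm,c,R in(("tray",(551,327),200),("tub",(527,-316),200)):
        k=q[(abs(q[:,0]-c[0])<170)&(abs(q[:,1]-c[1])<120)]
        lo,hi=((20,32) if nm=="tray" else (80,92))
        r=k[(k[:,2]>lo)&(k[:,2]<hi)]
        print(n,nm,"rim",[np.round(x,1) for x in cv2.minAreaRect(r[:,:2].astype(np.float32))],len(r), "xr",r[:,0].min().round(),r[:,0].max().round())
        a=np.radians(5.3 if nm=="tray" else -4.2); l=(r[:,:2]-c)@np.array([[np.cos(a),-np.sin(a)],[np.sin(a),np.cos(a)]])
        print("   pct",np.percentile(l,[0,1,3,97,99,100],axis=0).T.round(0))
        f=k[(k[:,2]>1.5)&(k[:,2]<8)]; l=(f[:,:2]-c)@np.array([[np.cos(a),-np.sin(a)],[np.sin(a),np.cos(a)]])
        print("   floor",np.percentile(l,[1,3,97,99],axis=0).T.round(0),np.median(f[:,2]))
E
```

```text
top tray rim [array([551. , 327.4]), array([287.5, 198.9]), np.float64(5.3)] 1297 xr 400.0 701.0
   pct [[-144. -143. -143.  141.  142.  144.]
 [ -99.  -98.  -98.   97.   98.  100.]]
   floor [[-162. -146.  136.  159.]
 [-116. -102.   93.  117.]] 3.343557862893959
top tub rim [array([ 523.6, -315.9]), array([200.9, 299.6]), np.float64(85.8)] 2016 xr 372.0 674.0
   pct [[-153. -151. -148.  140.  143.  146.]
 [-101.  -99.  -98.   99.   99.  100.]]
   floor [[-163. -150.  128.  134.]
 [ -92.  -89.  101.  113.]] 4.185732945745907
scene tray rim [array([552.7, 327.6]), array([286.7, 201. ]), np.float64(5.3)] 822 xr 403.0 704.0
   pct [[-142. -141. -139.  144.  145.  145.]
 [-100.  -99.  -99.   96.   98.  101.]]
   floor [[-136. -130.  133.  151.]
 [-104.  -95.   92.   94.]] 2.9121668028071075
scene tub rim [array([ 527.5, -315.9]), array([200.5, 298.8]), np.float64(85.6)] 2507 xr 376.0 679.0
   pct [[-149. -144. -142.  144.  146.  150.]
 [-100.  -99.  -99.   98.   99.  101.]]
   floor [[-136. -130.  113.  119.]
 [ -91.  -87.   86.   90.]] 3.6191851331072225
```

Emit:
jog_arm(steps=[[[0,0,0,0,0,-0.12,-1],[0,0,0,0,0,-0.119,-1],[0,0,0,0,0,0,-1],[0,0,0,0,0,0,-1]]])

```text
t: 0.5
tool_pos: [124.1, 510.0, 239.0]
tcp_rot: [-180.0, -0.0, 179.8]
ft_force: [1.0, -0.2, -0.3]
grip_width: 85.7
```

Emit:
jog_arm(steps=[[[-28,-32,0,0,0,0,-1],[-28,-32,0,0,0,0,-1],[-28,-32,0,0,0,0,-1],[-28,-32,0,0,0,0,-1],[-28,-32,0,0,0,0,-1],[-28,-32,0,0,0,0,-1],[-28,-32,0,0,0,0,-1],[-28,-32,0,0,0,0,-1]]])

```text
t: 1.3
tool_pos: [349.1, 252.7, 239.4]
tcp_rot: [180.0, 0.0, 179.8]
ft_force: [0.4, 0.0, -0.5]
grip_width: 85.3
```

Emit:
jog_arm(steps=[[[-28,-32,0,0,0,0,-1],[-28,-32,0,0,0,0,-1],[-28,-32,0,0,0,0,-1],[-28,-32,0,0,0,0,-1],[0,0,0,0,0,0,-1],[0,0,0,0,0,0,-1],[0,0,0,0,0,0,-1]]])

```text
t: 2.0
tool_pos: [459.5, 126.8, 239.2]
tcp_rot: [180.0, -0.0, 180.0]
ft_force: [0.4, -0.1, 0.5]
grip_width: 85.4
```

Emit:
jog_arm(steps=[[[-1,-4,30,0,0,0,-1],[0,0,40,0,0,0,-1],[0,0,30,0,0,0,-1],[0,0,15,0,0,0,-1],[0,0,7,0,0,0,-1],[0,0,0,0,0,0,-1],[0,0,0,0,0,0,-1]]])

```text
t: 2.7
tool_pos: [461.6, 122.8, 118.2]
tcp_rot: [180.0, 0.1, -179.9]
ft_force: [-0.1, 0.2, 0.6]
grip_width: 85.0
```

Emit:
jog_arm(steps=[[[0,0,0,0,0,0,1],[0,0,0,0,0,0,1],[0,0,0,0,0,0,1],[0,0,0,0,0,0,1],[0,0,0,0,0,0,1],[0,0,0,0,0,0,1],[0,0,0,0,0,0,1],[0,0,0,0,0,0,1]]])

```text
t: 3.5
tool_pos: [461.6, 122.3, 118.0]
tcp_rot: [180.0, 0.1, -180.0]
ft_force: [-1.9, 0.7, 6.4]
grip_width: 41.0
```

Emit:
jog_arm(steps=[[[0,0,-5,0,0,0,1],[0,0,-10,0,0,0,1],[0,0,-15,0,0,0,1],[0,0,-15,0,0,0,1],[0,0,-15,0,0,0,1],[0,0,0,0,0,0,1],[0,0,0,0,0,0,1],[0,0,0,0,0,0,1]]])

```text
t: 4.3
tool_pos: [460.6, 122.1, 176.5]
tcp_rot: [-180.0, -0.1, -180.0]
ft_force: [0.5, 0.3, -4.3]
grip_width: 40.9
```

```bash
python3 - <<'E'
from bench import arm
for i in range(4):
    s=arm.sense(); print(s["t"],s["ft_force"],s["moment"],s["tool_pos"],s["joint_efforts"][1:3],s["q"])
E
```

```text
4.3 [ 0.53048532  0.29916612 -4.26461369] [-0.00111404 -0.00940792  0.00069851] [460.63159565 122.11291045 176.52254421] [-41.83152795 -23.4628576 ] [ 5.61928989e+00  1.83157679e+01  1.00081052e+02  4.68399644e-03
  6.16989290e+01 -8.43927961e+01]
4.3 [ 0.53048532  0.29916612 -4.26461369] [-0.00111404 -0.00940792  0.00069851] [460.63159565 122.11291045 176.52254421] [-41.83152795 -23.4628576 ] [ 5.61928989e+00  1.83157679e+01  1.00081052e+02  4.68399644e-03
  6.16989290e+01 -8.43927961e+01]
4.3 [ 0.53048532  0.29916612 -4.26461369] [-0.00111404 -0.00940792  0.00069851] [460.63159565 122.11291045 176.52254421] [-41.83152795 -23.4628576 ] [ 5.61928989e+00  1.83157679e+01  1.00081052e+02  4.68399644e-03
  6.16989290e+01 -8.43927961e+01]
4.3 [ 0.53048532  0.29916612 -4.26461369] [-0.00111404 -0.00940792  0.00069851] [460.63159565 122.11291045 176.52254421] [-41.83152795 -23.4628576 ] [ 5.61928989e+00  1.83157679e+01  1.00081052e+02  4.68399644e-03
  6.16989290e+01 -8.43927961e+01]
```

Emit:
jog_arm(steps=[[[0,0,0,0,0,0,1],[0,0,0,0,0,0,1],[0,0,0,0,0,0,1]]])

```text
t: 4.6
tool_pos: [461.1, 122.2, 176.9]
tcp_rot: [180.0, -0.0, -180.0]
ft_force: [0.9, -0.6, -4.7]
grip_width: 40.9
```

Emit:
jog_arm(steps=[[[0,0,0,0,0,0,1]]])

```text
t: 4.7
tool_pos: [461.2, 122.2, 177.1]
tcp_rot: [180.0, -0.0, -180.0]
ft_force: [-0.1, -0.6, -4.2]
grip_width: 40.8
```

About 4.5 N, so flask A (y = 122) is heavy and goes in the tray. I carry it to the near slot at (490, 322).

Emit:
jog_arm(steps=[[[-2,12,0,0,0,0,1],[-4,28,0,0,0,0,1],[-5,35,0,0,0,0,1],[-5,35,0,0,0,0,1],[-5,35,0,0,0,0,1],[-4,28,0,0,0,0,1],[-3,18,0,0,0,0,1],[-1,9,0,0,0,0,1]]])

```text
t: 5.5
tool_pos: [489.9, 324.7, 176.9]
tcp_rot: [180.0, -0.0, -179.9]
ft_force: [0.5, 0.3, -4.1]
grip_width: 40.9
```

Emit:
jog_arm(steps=[[[0,0,8,0,0,0,1],[0,0,15,0,0,0,1],[0,0,12,0,0,0,1],[0,0,8,0,0,0,1],[0,0,4,0,0,0,1],[0,0,2,0,0,0,1],[0,0,0,0,0,0,1],[0,0,0,0,0,0,1]]])

```text
t: 6.3
tool_pos: [490.5, 322.3, 128.8]
tcp_rot: [180.0, 0.0, -180.0]
ft_force: [1.1, 0.1, -3.4]
grip_width: 40.9
```

Emit:
jog_arm(steps=[[[0,0,2,0,0,0,1],[0,0,1,0,0,0,1],[0,0,1,0,0,0,1],[0,0,0,0,0,0,1]]])

```text
t: 6.7
tool_pos: [490.1, 322.2, 124.2]
tcp_rot: [-180.0, -0.0, -180.0]
ft_force: [0.1, -0.4, -3.8]
grip_width: 40.9
```

Emit:
jog_arm(steps=[[[0,0,1,0,0,0,1],[0,0,1,0,0,0,1],[0,0,0.5,0,0,0,1],[0,0,0,0,0,0,1]]])

```text
t: 7.1
tool_pos: [490.1, 322.2, 121.7]
tcp_rot: [-180.0, -0.0, -180.0]
ft_force: [-0.8, 0.3, -3.0]
grip_width: 40.7
```

Emit:
jog_arm(steps=[[[0,0,0.5,0,0,0,1],[0,0,0,0,0,0,1]]])

```text
t: 7.3
tool_pos: [490.2, 322.2, 121.3]
tcp_rot: [180.0, -0.0, -180.0]
ft_force: [0.6, 0.1, -3.5]
grip_width: 40.5
```

Emit:
jog_arm(steps=[[[0,0,0.5,0,0,0,1],[0,0,0,0,0,0,1]]])

```text
t: 7.5
tool_pos: [490.3, 322.3, 121.1]
tcp_rot: [180.0, 0.0, -180.0]
ft_force: [-1.0, -0.7, -0.7]
grip_width: 41.0
```

Emit:
jog_arm(steps=[[[0,0,0.5,0,0,0,1],[0,0,0,0,0,0,1]]])

```text
t: 7.7
tool_pos: [490.3, 322.3, 121.1]
tcp_rot: [180.0, 0.0, -180.0]
ft_force: [-2.8, -0.2, 4.9]
grip_width: 40.8
```

Emit:
jog_arm(steps=[[[0,0,0.5,0,0,0,1],[0,0,0,0,0,0,1]]])

```text
t: 7.9
tool_pos: [490.3, 322.3, 121.1]
tcp_rot: [180.0, 0.1, -180.0]
ft_force: [-3.7, -1.2, 7.9]
grip_width: 40.9
```

It stands on the tray floor (TCP at 121.1 as expected, force reversed), so I release.

Emit:
jog_arm(steps=[[[0,0,-0.5,0,0,0,1],[0,0,0,0,0,0,-1],[0,0,0,0,0,0,-1],[0,0,0,0,0,0,-1],[0,0,0,0,0,0,-1],[0,0,0,0,0,0,-1],[0,0,0,0,0,0,-1],[0,0,0,0,0,0,-1]]])

```text
t: 8.7
tool_pos: [490.2, 322.2, 120.3]
tcp_rot: [180.0, 0.0, -180.0]
ft_force: [-0.3, 0.2, 0.2]
grip_width: 85.4
```

Emit:
jog_arm(steps=[[[0,0,-10,0,0,0,-1],[0,0,-20,0,0,0,-1],[0,0,-25,0,0,0,-1],[0,0,-25,0,0,0,-1],[0,0,-10,0,0,0,-1],[0,0,0,0,0,0,-1]]])

```text
t: 9.3
tool_pos: [490.9, 322.6, 212.2]
tcp_rot: [179.9, 0.2, -180.0]
ft_force: [0.6, -0.2, 0.5]
grip_width: 85.3
```

Emit:
jog_arm(steps=[[[1,-25,0,0,0,0,-1],[1,-40,0,0,0,0,-1],[1,-45,0,0,0,0,-1],[1,-45,0,0,0,0,-1],[1,-45,0,0,0,0,-1],[1,-45,0,0,0,0,-1],[1,-45,0,0,0,0,-1],[1,-45,0,0,0,0,-1]]])

```text
t: 10.1
tool_pos: [481.2, -14.4, 209.1]
tcp_rot: [180.0, -0.1, -180.0]
ft_force: [1.0, 0.1, 0.2]
grip_width: 85.4
```

Emit:
jog_arm(steps=[[[0,-40,0,0,0,0,-1],[0,-21,0,0,0,0,-1],[0,0,0,0,0,0,-1],[0,0,0,0,0,0,-1],[0,0,0,0,0,0,-1]]])

```text
t: 10.6
tool_pos: [482.0, -72.7, 209.7]
tcp_rot: [180.0, -0.1, -179.9]
ft_force: [0.7, 0.5, 0.3]
grip_width: 85.5
```

```bash
python3 - <<'E'
from bench import arm,cams
import cv2,numpy as np
for n in("scene",):
    p,d=cams.get_image(n); cv2.imwrite(f"pics/{n}1.png",p[:,:,::-1])
E
```

```text
(no output)
```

View pics/scene1.png

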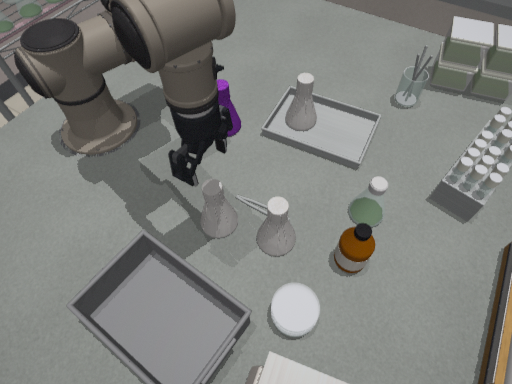

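Flask A stands upright in the tray at about (302,105), and the gripper is above B at (213,205). Next I descend on B.

Emit:
jog_arm(steps=[[[0,-1,25,0,0,0,-1],[0,0,35,0,0,0,-1],[0,0,20,0,0,0,-1],[0,0,9,0,0,0,-1],[0,0,3,0,0,0,-1],[0,0,0,0,0,0,-1],[0,0,0,0,0,0,-1]]])

```text
t: 11.35
tool_pos: [483.0, -74.8, 119.3]
tcp_rot: [-180.0, 0.1, -180.0]
ft_force: [-0.0, 0.2, 0.2]
grip_width: 85.6
```

Emit:
jog_arm(steps=[[[0,0,0,0,0,0,1],[0,0,0,0,0,0,1],[0,0,0,0,0,0,1],[0,0,0,0,0,0,1],[0,0,0,0,0,0,1],[0,0,0,0,0,0,1],[0,0,0,0,0,0,1],[0,0,0,0,0,0,1]]])

```text
t: 12.15
tool_pos: [482.7, -75.0, 118.9]
tcp_rot: [-180.0, 0.1, -180.0]
ft_force: [-1.4, -0.2, 6.1]
grip_width: 41.1
```

Emit:
jog_arm(steps=[[[0,0,-5,0,0,0,1],[0,0,-10,0,0,0,1],[0,0,-15,0,0,0,1],[0,0,-15,0,0,0,1],[0,0,-10,0,0,0,1],[0,0,0,0,0,0,1],[0,0,0,0,0,0,1],[0,0,0,0,0,0,1]]])

```text
t: 12.95
tool_pos: [481.8, -74.6, 172.6]
tcp_rot: [180.0, -0.1, -180.0]
ft_force: [0.6, -0.0, -1.7]
grip_width: 40.7
```

Emit:
jog_arm(steps=[[[0,0,0,0,0,0,1],[0,0,0,0,0,0,1]]])

```text
t: 13.15
tool_pos: [482.1, -74.7, 172.8]
tcp_rot: [180.0, -0.1, -180.0]
ft_force: [0.7, 0.1, -1.8]
grip_width: 41.1
```

Emit:
jog_arm(steps=[[[0,0,0,0,0,0,1]]])

```text
t: 13.25
tool_pos: [482.2, -74.8, 173.0]
tcp_rot: [180.0, -0.0, -180.0]
ft_force: [-1.0, 0.4, -0.7]
grip_width: 40.8
```

About 1.4 N, so B is light and goes in the tub's near slot at (466, -311).

Emit:
jog_arm(steps=[[[0,0,-15,0,0,0,1],[0,0,-25,0,0,0,1],[1,-15,-20,0,0,0,1],[2,-32,0,0,0,0,1],[3,-38,0,0,0,0,1],[3,-38,0,0,0,0,1],[3,-38,0,0,0,0,1],[2,-32,0,0,0,0,1]]])

```text
t: 14.05
tool_pos: [467.9, -269.7, 233.1]
tcp_rot: [-180.0, -0.0, 180.0]
ft_force: [0.5, 0.4, -1.9]
grip_width: 40.7
```

Emit:
jog_arm(steps=[[[1,-25,0,0,0,0,1],[1,-14,0,0,0,0,1],[0,-4,0,0,0,0,1],[0,0,0,0,0,0,1],[0,0,0,0,0,0,1],[0,0,0,0,0,0,1]]])

```text
t: 14.65
tool_pos: [466.6, -309.7, 233.4]
tcp_rot: [180.0, 0.0, -179.9]
ft_force: [0.2, 0.2, -1.3]
grip_width: 40.9
```

Emit:
jog_arm(steps=[[[0,0,15,0,0,0,1],[0,0,30,0,0,0,1],[0,0,30,0,0,0,1],[0,0,17,0,0,0,1],[0,0,9,0,0,0,1],[0,0,5,0,0,0,1],[0,0,0,0,0,0,1],[0,0,0,0,0,0,1]]])

```text
t: 15.45
tool_pos: [466.9, -311.1, 128.3]
tcp_rot: [-179.9, 0.1, -180.0]
ft_force: [0.4, -0.7, -1.9]
grip_width: 40.8
```

Emit:
jog_arm(steps=[[[0,0,1,0,0,0,1],[0,0,1,0,0,0,1],[0,0,0,0,0,0,1]]])

```text
t: 15.75
tool_pos: [466.4, -310.9, 125.5]
tcp_rot: [-180.0, 0.0, -180.0]
ft_force: [-1.1, -0.0, -1.4]
grip_width: 40.8
```

Emit:
jog_arm(steps=[[[0,0,1,0,0,0,1],[0,0,0,0,0,0,1]]])

```text
t: 15.95
tool_pos: [466.3, -310.8, 124.2]
tcp_rot: [180.0, -0.0, -180.0]
ft_force: [0.1, -0.0, -1.8]
grip_width: 40.7
```

Emit:
jog_arm(steps=[[[0,0,0.5,0,0,0,1],[0,0,0.5,0,0,0,1],[0,0,0,0,0,0,1]]])

```text
t: 16.25
tool_pos: [466.3, -310.8, 123.2]
tcp_rot: [180.0, -0.0, -180.0]
ft_force: [0.8, 0.3, -2.4]
grip_width: 40.6
```

Emit:
jog_arm(steps=[[[0,0,0.5,0,0,0,1],[0,0,0,0,0,0,1]]])

```text
t: 16.45
tool_pos: [466.4, -310.8, 122.9]
tcp_rot: [-180.0, 0.0, -180.0]
ft_force: [0.2, 0.0, 0.8]
grip_width: 41.1
```

Emit:
jog_arm(steps=[[[0,0,0.5,0,0,0,1],[0,0,0,0,0,0,1]]])

```text
t: 16.65
tool_pos: [466.4, -310.9, 122.9]
tcp_rot: [-180.0, 0.0, -180.0]
ft_force: [-1.4, 1.6, 5.0]
grip_width: 41.0
```

B is on the tub floor (TCP at 122.9), so I release and rise.

Emit:
jog_arm(steps=[[[0,0,-0.3,0,0,0,1],[0,0,0,0,0,0,-1],[0,0,0,0,0,0,-1],[0,0,0,0,0,0,-1],[0,0,0,0,0,0,-1],[0,0,0,0,0,0,-1],[0,0,0,0,0,0,-1],[0,0,0,0,0,0,-1]]])

```text
t: 17.45
tool_pos: [466.3, -310.8, 122.5]
tcp_rot: [180.0, 0.0, -180.0]
ft_force: [-0.4, -0.6, 1.1]
grip_width: 85.7
```

Emit:
jog_arm(steps=[[[0,0,-10,0,0,0,-1],[0,0,-20,0,0,0,-1],[0,0,-25,0,0,0,-1],[0,0,-25,0,0,0,-1],[0,0,-10,0,0,0,-1],[0,0,0,0,0,0,-1]]])

```text
t: 18.05
tool_pos: [466.9, -311.3, 214.3]
tcp_rot: [-179.9, 0.2, -180.0]
ft_force: [-0.1, 0.3, -0.0]
grip_width: 85.4
```

Emit:
jog_arm(steps=[[[-12,21,0,0,0,0,-1],[-20,35,0,0,0,0,-1],[-23,40,0,0,0,0,-1],[-23,40,0,0,0,0,-1],[-23,40,0,0,0,0,-1],[-23,40,0,0,0,0,-1],[-20,35,0,0,0,0,-1],[-10,18,0,0,0,0,-1]]])

```text
t: 18.85
tool_pos: [620.7, -38.3, 210.7]
tcp_rot: [179.9, -0.1, -179.8]
ft_force: [0.1, -0.0, 0.4]
grip_width: 85.5
```

Emit:
jog_arm(steps=[[[0,0,0,0,0,0,-1],[0,0,0,0,0,0,-1],[0,0,0,0,0,0,-1]]])

```text
t: 19.15
tool_pos: [619.6, -42.8, 211.9]
tcp_rot: [180.0, -0.1, 180.0]
ft_force: [-0.7, -1.4, -0.2]
grip_width: 85.5
```

```bash
python3 - <<'E'
from bench import arm,cams
import cv2,numpy as np
for n in("scene","wrist"):
    p,d=cams.get_image(n); m=cams.camera_model(n)
    cv2.imwrite(f"pics/{n}2.png",p[:,:,::-1]); np.savez(f"{n}2.npz",p=p,d=d,K=m["mtx"],T=m["world_to_cam"])
from h import cloud
for n in("scene","wrist"):
    q=cloud(n+"2.npz")[0].reshape(-1,3); q=q[(q[:,2]>142)&(q[:,2]<156)&(np.hypot(q[:,0]-620,q[:,1]+42)<35)]
    if len(q): print(n,len(q),q.min(0),q.max(0),(q.min(0)+q.max(0))/2)
E
```

```text
scene 322 [602.08255396 -63.93024065 142.13688494] [643.12833772 -19.59730249 152.03144803] [622.60544584 -41.76377157 147.08416649]
wrist 2847 [599.58918153 -64.86259804 142.06773411] [642.03464545 -21.75916815 151.11395442] [620.81191349 -43.3108831  146.59084427]
```

View pics/scene2.png

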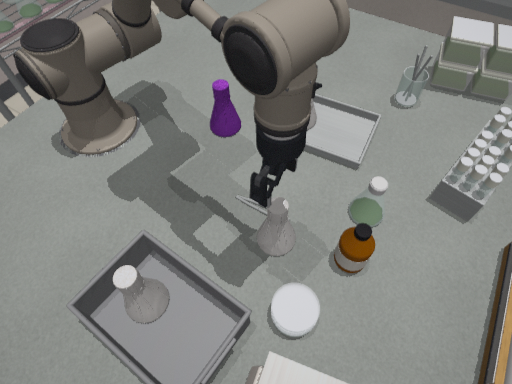

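B stands upright in the tub at about (140,295), and C at (278,225) is directly below the gripper. Both cameras put its cap at about (621,-42.5).

Emit:
jog_arm(steps=[[[-1,0,25,0,0,0,-1],[0,0,35,0,0,0,-1],[0,0,20,0,0,0,-1],[0,0,10,0,0,0,-1],[0,0,3,0,0,0,-1],[0,0,0,0,0,0,-1],[0,0,0,0,0,0,-1]]])

```text
t: 19.95
tool_pos: [622.0, -42.1, 121.0]
tcp_rot: [-180.0, 0.1, 180.0]
ft_force: [-0.1, 0.5, -0.6]
grip_width: 85.5
```

Emit:
jog_arm(steps=[[[0,0,0,0,0,0,1],[0,0,0,0,0,0,1],[0,0,0,0,0,0,1],[0,0,0,0,0,0,1],[0,0,0,0,0,0,1],[0,0,0,0,0,0,1],[0,0,0,0,0,0,1],[0,0,0,0,0,0,1]]])

```text
t: 20.75
tool_pos: [621.7, -42.0, 120.3]
tcp_rot: [-180.0, 0.1, -180.0]
ft_force: [-0.3, -0.8, 5.0]
grip_width: 40.9
```

Emit:
jog_arm(steps=[[[0,0,-5,0,0,0,1],[0,0,-10,0,0,0,1],[0,0,-15,0,0,0,1],[0,0,-15,0,0,0,1],[0,0,-10,0,0,0,1],[0,0,0,0,0,0,1],[0,0,0,0,0,0,1],[0,0,0,0,0,0,1]]])

```text
t: 21.55
tool_pos: [620.8, -41.6, 173.6]
tcp_rot: [180.0, -0.1, -180.0]
ft_force: [-0.5, 0.4, -1.3]
grip_width: 41.1
```

Emit:
jog_arm(steps=[[[0,0,0,0,0,0,1],[0,0,0,0,0,0,1]]])

```text
t: 21.75
tool_pos: [621.1, -41.7, 174.0]
tcp_rot: [180.0, -0.1, -180.0]
ft_force: [-0.1, 0.3, -1.3]
grip_width: 41.3
```

Emit:
jog_arm(steps=[[[0,0,0,0,0,0,1]]])

```text
t: 21.85
tool_pos: [621.2, -41.8, 174.3]
tcp_rot: [180.0, -0.0, -180.0]
ft_force: [0.2, -0.4, -2.3]
grip_width: 40.6
```

About 1.6 N, so C is also light and goes in the tub's far slot at (590, -320).

Emit:
jog_arm(steps=[[[0,0,-15,0,0,0,1],[0,0,-27,0,0,0,1],[1,-13,-20,0,0,0,1],[4,-32,0,0,0,0,1],[4,-38,0,0,0,0,1],[4,-38,0,0,0,0,1],[4,-38,0,0,0,0,1],[4,-38,0,0,0,0,1]]])

```text
t: 22.65
tool_pos: [600.0, -240.2, 236.5]
tcp_rot: [180.0, -0.0, -180.0]
ft_force: [0.2, -0.4, -0.9]
grip_width: 40.8
```

Emit:
jog_arm(steps=[[[4,-36,0,0,0,0,1],[3,-27,0,0,0,0,1],[2,-14,0,0,0,0,1],[1,-5,0,0,0,0,1],[0,0,0,0,0,0,1],[0,0,0,0,0,0,1],[0,0,0,0,0,0,1]]])

```text
t: 23.35
tool_pos: [590.8, -319.3, 236.8]
tcp_rot: [180.0, 0.0, -179.9]
ft_force: [0.1, -0.0, -0.9]
grip_width: 41.2
```

Expected contact at TCP ≈ 124.3.

Emit:
jog_arm(steps=[[[0,0,15,0,0,0,1],[0,0,30,0,0,0,1],[0,0,30,0,0,0,1],[0,0,17,0,0,0,1],[0,0,10,0,0,0,1],[0,0,6,0,0,0,1],[0,0,0,0,0,0,1],[0,0,0,0,0,0,1]]])

```text
t: 24.15
tool_pos: [590.9, -320.9, 129.7]
tcp_rot: [-179.9, 0.1, -180.0]
ft_force: [-0.6, -0.0, -1.6]
grip_width: 40.9
```

Emit:
jog_arm(steps=[[[0,0,1,0,0,0,1],[0,0,1,0,0,0,1],[0,0,0,0,0,0,1]]])

```text
t: 24.45
tool_pos: [590.4, -320.9, 126.8]
tcp_rot: [-180.0, 0.0, -180.0]
ft_force: [-0.2, 0.0, -1.6]
grip_width: 40.9
```

Emit:
jog_arm(steps=[[[0,0,0.5,0,0,0,1],[0,0,0.5,0,0,0,1],[0,0,0,0,0,0,1]]])

```text
t: 24.75
tool_pos: [590.3, -320.8, 125.5]
tcp_rot: [180.0, -0.0, -180.0]
ft_force: [0.1, -0.2, -1.6]
grip_width: 40.5
```

Emit:
jog_arm(steps=[[[0,0,0.5,0,0,0,1],[0,0,0.5,0,0,0,1],[0,0,0,0,0,0,1]]])

```text
t: 25.05
tool_pos: [590.3, -320.7, 124.4]
tcp_rot: [180.0, -0.0, -180.0]
ft_force: [-0.0, -0.6, -1.0]
grip_width: 40.8
```

Emit:
jog_arm(steps=[[[0,0,0.5,0,0,0,1],[0,0,0,0,0,0,1]]])

```text
t: 25.25
tool_pos: [590.4, -320.8, 124.3]
tcp_rot: [-180.0, 0.0, -180.0]
ft_force: [1.2, 0.9, 0.5]
grip_width: 40.6
```

Emit:
jog_arm(steps=[[[0,0,0.5,0,0,0,1],[0,0,0,0,0,0,1]]])

```text
t: 25.45
tool_pos: [590.5, -320.9, 124.3]
tcp_rot: [-180.0, 0.0, -180.0]
ft_force: [-2.0, 0.3, 4.1]
grip_width: 41.1
```

Contact as predicted. I release, rise, and move back out of the way.

Emit:
jog_arm(steps=[[[0,0,-0.3,0,0,0,1],[0,0,0,0,0,0,-1],[0,0,0,0,0,0,-1],[0,0,0,0,0,0,-1],[0,0,0,0,0,0,-1],[0,0,0,0,0,0,-1],[0,0,0,0,0,0,-1],[0,0,0,0,0,0,-1]]])

```text
t: 26.25
tool_pos: [590.3, -320.8, 123.8]
tcp_rot: [180.0, 0.0, -180.0]
ft_force: [-0.3, 0.8, -0.0]
grip_width: 85.3
```

Emit:
jog_arm(steps=[[[0,0,-10,0,0,0,-1],[0,0,-20,0,0,0,-1],[0,0,-25,0,0,0,-1],[0,0,-25,0,0,0,-1],[0,0,-20,0,0,0,-1],[0,0,-10,0,0,0,-1],[5,20,0,0,0,0,-1],[10,40,0,0,0,0,-1]]])

```text
t: 27.05
tool_pos: [575.1, -262.4, 233.5]
tcp_rot: [-180.0, 0.0, 179.8]
ft_force: [-0.2, 1.6, -0.6]
grip_width: 85.8
```

Emit:
jog_arm(steps=[[[10,40,0,0,0,0,-1],[10,40,0,0,0,0,-1],[10,40,0,0,0,0,-1],[10,40,0,0,0,0,-1],[10,40,0,0,0,0,-1],[5,20,0,0,0,0,-1],[0,0,0,0,0,0,-1],[0,0,0,0,0,0,-1]]])

```text
t: 27.85
tool_pos: [520.4, -40.8, 234.1]
tcp_rot: [-180.0, 0.0, -179.9]
ft_force: [0.6, -0.2, 0.0]
grip_width: 85.6
```

```bash
python3 - <<'E'
from bench import arm,cams
import cv2,numpy as np
from h import cloud
for n in("scene","top"):
    p,d=cams.get_image(n); m=cams.camera_model(n)
    cv2.imwrite(f"pics/{n}3.png",p[:,:,::-1]); np.savez(f"{n}3.npz",p=p,d=d,K=m["mtx"],T=m["world_to_cam"])
    q=cloud(n+"3.npz")[0].reshape(-1,3)
    for c,zt in(((490,322),153),((466,-311),154),((590,-320.5),154)):
        k=q[(q[:,2]>zt-6)&(q[:,2]<zt+8)&(np.hypot(q[:,0]-c[0],q[:,1]-c[1])<35)]
        print(n,c,len(k),*( ((k.min(0)+k.max(0))/2).round(1),np.median(k[:,2]).round(1)) if len(k) else ())
a,b=cv2.imread("pics/scene3.png"),cv2.imread("pics/top3.png")
cv2.imwrite("pics/both3.png",cv2.resize(np.hstack([a,b]),(800,300)))
E
```

```text
scene (490, 322) 168 [490.8 322.6 151.4] 152.5
scene (466, -311) 470 [ 467.5 -310.3  152.3] 153.4
scene (590, -320.5) 560 [ 591.2 -320.2  152.4] 153.4
top (490, 322) 361 [488.  322.5 152.4] 153.0
top (466, -311) 352 [ 464.2 -310.4  153.7] 154.2
top (590, -320.5) 330 [ 588.  -320.7  152.9] 154.1
```

View pics/both3.png

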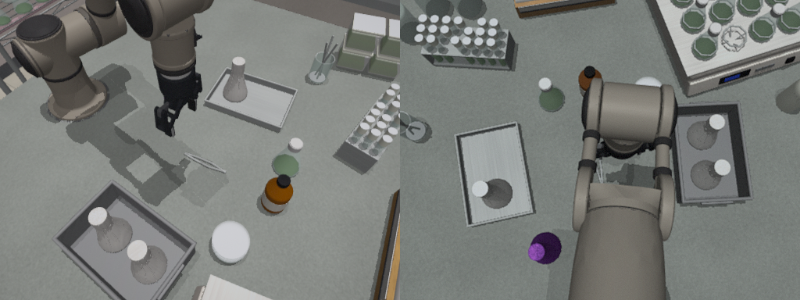

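All three flasks stand upright: one in the tray and two in the tub, with cap tops at z ≈ 153 and 154. The bystanders and the purple flask look where they were, and the gripper is clear.

```bash
python3 -c "
from bench import arm
print(arm.hand_in())"
```

```text
the job is handed in; nothing more can be done
None
```

The job is handed in, at about 28 s of the 72 s allowed. I lifted all three foil flasks by the cap and sorted them by weight:

| Flask (start position, mm) | Felt weight | Judged | Placed |
|---|---|---|---|
| (460, 122) | about 4.4 N | poured | tray, at (490, 322) |
| (482, -74) | about 1.4 N (single readings 0.7 to 1.9) | empty | tub, at (466, -311) |
| (621, -42) | about 1.6 N (single readings 0.9 to 2.3) | empty | tub, at (590, -320) |

The wrist readings were noisy by about half a newton, but the two weight classes were well separated.

- **Setting down:** each flask went down in half-millimetre steps onto the bottom. Contact came at the expected height, with no more than about 8 N.
- **Final look:** both cameras showed all three flasks upright, with cap tops at about 153 mm in the tray and 154 mm in the tub, as they should be. The open gripper was clear of everything.
- **Everything else on the bench:** the bystanders and the purple look-alike appeared unmoved. I judged this by eye and did not measure it. The arm hid parts of the last top view, but the scene view covered those parts.

No check failed. The two cameras differ by about 3 mm in x, close to their calibration error.

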